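# Stop the grinder, change over the arbors in its rack, reset the stop

## Robot

A 6-joint arm with a two-finger parallel gripper is mounted at the origin on the work surface. World frame = base frame: x ahead of the robot, y to its left, z up, the work surface at z = 0. Lengths are in m, angles in rad, forces in N, time in s.
With the tool pointing down it reaches from about 0.3 to 0.775 m from the base axis. Payload 14.6 kg.
Tool frame: the origin (TCP) lies on the centre line of the jaws, within the pads' length; the fingertips stand 19 mm ahead of it and the grasp point (between the pads) is the TCP; z points along the fingers, y is the line along which they close (so a half turn about z gives the same grasp; the last joint's range is limited). The gripper opens to 94 mm and grips with 3 to 60 N. Pads are 16 mm wide; open, the fingers measure 119 mm over their backs; the gripper's body (75 mm by 177 mm) begins 78 mm behind the grasp point.
Start: joints at [-1.187, 0.3, 1.521, -0, 1.321, -0.067], TCP at [0.24, -0.495, 0.224] pointing down, gripper open.
Joint ranges: [-3.03, 3.03], [-0.79, 2.21], [0.23, 2.52], [-1.04, 4.18], [0, 3.07], [-2.55, 2.55]. Speed limits (rad/s): [2.22, 2.22, 2.57, 3.14, 3.14, 3.14].

## Interface

Orientations are given as [roll, pitch, yaw] about the fixed x, y, z axes, in that order (R = Rz(yaw) Ry(pitch) Rx(roll)).
In Python, from station import get_obs, camera, workorder gives the robot as it stands.
- The arm moves only by the tool play_rows, never from a script. Its argument "motion" is a list that holds one entry, the list of rows, each a list of 7 numbers: the shift along the tool's x, y, z as a fraction of full scale, then the turn, a rotation vector about the tool's x, y, z as a fraction of full scale, then the opening, from -1 (shut) to 1 (fully open). In form: [[[x, y, z, ax, ay, az, grip], ...]]. A call has 1 to 10 rows; each row is the pose to reach, as a shift and turn from the pose commanded when the call began, along the tool's axes at that moment, turning the shorter way round; what a row does not reach only later rows make up. Full scale, the value 1, is 0.25 m for a shift and 2 pi rad for a turn. A row lasts 1/10 s, in which the tool goes at most 50 mm and 8.59 degrees, less where a joint would pass 70% of its speed; a pose out of reach is approached as far as the arm can. A call with a number of a shift or a turn outside -1 to 1 is refused whole. A call with a gripper value outside its range is refused whole. The fingers move at their own pace and stop on an object; "grip_force" is the grip in N (left out, the last holds). Time passes only in rows, so rows that repeat a pose let the fingers close. It gives the time, the measured TCP pose, the force, the opening and the grip force at its end, in the units of the state.
- get_obs(): the state, without advancing time (a new reading comes with each control period).
- camera(name): name is "side" or "top" or "wrist"; returns a dict with "frame" (420x560x3 uint8, red, green, blue), "z_map" (420x560 float32, m along the optical axis (not along the pixel's ray), 0 where there is no reading), "camera_matrix" (3x3 intrinsics, pixels), "D" ([k1, k2, p1, p2, k3] as OpenCV has them; the pictures are not rectified), "T" (4x4, takes a point from camera to world coordinates); the wrist camera has in their place "T_tool_cam" (4x4, takes a point from camera to tool coordinates, whose origin is the TCP and whose axes are the flange's). Camera axes: x right, y up, looking along -z (the intrinsics and any distortion apply to the point x, -y, -z); pixel columns grow to the right and rows downward; lengths in m; the calibration is good to about 2 mm. A picture is of the moment at which its call begins: read the wrist's pose just before it.
- workorder.hand_in(): hands the job in; it is judged then, once.
The state is a dict: "time_s": time; "qpos": joint angles; "joint_vel": joint speeds; "tau": joint torques, N m; "ee_pos": TCP position; "eef_rot": TCP orientation; "force": force on the tool from outside, world axes, zero at the start; "moment": the same for the moment, N m; "grip_width": finger opening in m; "grip_force": force on a finger pad.
Only numpy, scipy, OpenCV 4.12 (cv2) and the standard library are available. Lean on these libraries where they do the work, as an engineer would, in place of code of your own. Each camera call takes 0.05 s, during which the arm holds its last target. There are 200 camera calls.

## Task

First press the red mushroom stop button all the way down so that it latches, and leave it latched while you work: then take every finished arbor (green hub) out of the blue V-notched rack and lay it in the low steel tray, and after that lay every new arbor (brass hub) from the bench into the rack, one to a notch, each bar resting level in both Vs with its hub about midway between the rails. Last, turn the red head clockwise until it is released and let it spring back up, leaving the finished arbors flat in the tray and the new ones in the rack; do not knock the oil bottle over.

Things in the scene. Friction and masses are not known exactly. Their poses are not given: they have to be found in the camera images.
- rack: Fixed steel rack, blue base, grey rails, bright V faces: base 150 x 290 x 12 mm; two rails along its y axis, 20 mm thick, 280 mm long, at x = -55 and 55 mm, tops 61 mm up. Both have four 90-degree V notches, 32 mm wide, 16 mm deep, vertex 45 mm up, at y = -105, -35, 35, 105 mm. A loaded arbor lies along its x axis across both rails. Origin: centre of the underside, z up.
- notch0 (a point): Centre of a seated arbor in notch 0 of the rack (y = -105 mm in the rack frame): midway between the two rails, 57.7 mm above the bench; same axes as the rack.
- notch1 (a point): Centre of a seated arbor in notch 1 of the rack (y = -35 mm in the rack frame): midway between the two rails, 57.7 mm above the bench; same axes as the rack.
- notch2 (a point): Centre of a seated arbor in notch 2 of the rack (y = 35 mm in the rack frame): midway between the two rails, 57.7 mm above the bench; same axes as the rack.
- notch3 (a point): Centre of a seated arbor in notch 3 of the rack (y = 105 mm in the rack frame): midway between the two rails, 57.7 mm above the bench; same axes as the rack.
- arbor0: New steel arbor, 0.34 to 0.62 kg: round bar 18 mm in diameter, 160 mm long, with a brass-coloured square hub 28 x 28 mm, 40 mm long, at its middle. Origin at its centre, x along the bar, hub flats facing y and z. On the bench it rests on a hub flat, centre 14 mm up; take it by the hub from above. Three or four new arbors are present; absent ones read None.
- arbor1: New steel arbor, 0.34 to 0.62 kg: round bar 18 mm in diameter, 160 mm long, with a brass-coloured square hub 28 x 28 mm, 40 mm long, at its middle. Origin at its centre, x along the bar, hub flats facing y and z. On the bench it rests on a hub flat, centre 14 mm up; take it by the hub from above. Three or four new arbors are present; absent ones read None.
- arbor2: New steel arbor, 0.34 to 0.62 kg: round bar 18 mm in diameter, 160 mm long, with a brass-coloured square hub 28 x 28 mm, 40 mm long, at its middle. Origin at its centre, x along the bar, hub flats facing y and z. On the bench it rests on a hub flat, centre 14 mm up; take it by the hub from above. Three or four new arbors are present; absent ones read None.
- arbor3: New steel arbor, 0.34 to 0.62 kg: round bar 18 mm in diameter, 160 mm long, with a brass-coloured square hub 28 x 28 mm, 40 mm long, at its middle. Origin at its centre, x along the bar, hub flats facing y and z. On the bench it rests on a hub flat, centre 14 mm up; take it by the hub from above. Three or four new arbors are present; absent ones read None.
- done0: Finished arbor: same shape, size and axes as the new ones (bar 18 x 160 mm, square hub 28 x 28 x 40 mm, origin at its centre, x along the bar), 0.34 to 0.62 kg, but with a dark bar and a green hub. At the start it lies in notch 0 of the rack; two of the four are present, the others read None.
- done1: Finished arbor: same shape, size and axes as the new ones (bar 18 x 160 mm, square hub 28 x 28 x 40 mm, origin at its centre, x along the bar), 0.34 to 0.62 kg, but with a dark bar and a green hub. At the start it lies in notch 1 of the rack; two of the four are present, the others read None.
- done2: Finished arbor: same shape, size and axes as the new ones (bar 18 x 160 mm, square hub 28 x 28 x 40 mm, origin at its centre, x along the bar), 0.34 to 0.62 kg, but with a dark bar and a green hub. At the start it lies in notch 2 of the rack; two of the four are present, the others read None.
- done3: Finished arbor: same shape, size and axes as the new ones (bar 18 x 160 mm, square hub 28 x 28 x 40 mm, origin at its centre, x along the bar), 0.34 to 0.62 kg, but with a dark bar and a green hub. At the start it lies in notch 3 of the rack; two of the four are present, the others read None.
- tray_in (a point): Centre of the inner floor (3 mm above the bench) of the fixed low open steel tray, 210 x 190 mm outside, 3 mm walls, rim 25 mm above the bench; x along its 210 mm side, z up. Two arbors fit side by side along x.
- stop_top (a point): Middle of the top of the red mushroom head (round, 44 mm in diameter, 22 mm thick, white bar on top) of the stop station, a fixed yellow box 85 x 85 x 50 mm. It is 90 mm above the bench when up, the head's underside then 18 mm above the box. The head is pressed straight down and turned about its vertical axis.
- stop_push (a joint): How far the head is pressed, m: 0 up, 0.012 at the hard stop. A light spring and the catch resist with 2 to 4 N. Pressed past about 0.006 the catch snaps and the head, let go, stays latched at about 0.0085; pressed less it springs back to 0. Press to the stop to be sure.
- stop_turn (a joint): Turn of the red head, in rad, clockwise seen from above: 0 at rest, at most 1.3. A weak spring turns it slowly back to 0. When latched, turning it more than about 0.6 frees the catch (turn to about 1.0 to be sure) and the head springs up once the fingers let go.
- oil_bottle: Loose bystander: amber oil bottle with a red cap, 56 mm in diameter, 130 mm tall, at the right of the bench. Origin at the centre of its underside, z up.
Things that resemble listed ones, but are neither listed nor needed, are in the scene too. What is shaped like the arbor0 but orange is not meant.

How it is judged:
On the way, in this order (a step that is already met when the one before it is completed fails the run):
1. the stop is pressed and latched down (value of joint stop_push above 0.007 m), for 0.4 s.
2. with the stop latched, every finished arbor lies in the tray (x of done0 in the frame of tray_in between -0.08 and 0.08 m and y of done0 in the frame of tray_in between -0.085 and 0.085 m and z of done0 in the frame of tray_in between 0.005 and 0.03 m and linear speed of each of done0, done1, done2, done3 below 0.03 m/s and x of done1 in the frame of tray_in between -0.08 and 0.08 m and y of done1 in the frame of tray_in between -0.085 and 0.085 m and z of done1 in the frame of tray_in between 0.005 and 0.03 m and x of done2 in the frame of tray_in between -0.08 and 0.08 m and y of done2 in the frame of tray_in between -0.085 and 0.085 m and z of done2 in the frame of tray_in between 0.005 and 0.03 m and x of done3 in the frame of tray_in between -0.08 and 0.08 m and y of done3 in the frame of tray_in between -0.085 and 0.085 m and z of done3 in the frame of tray_in between 0.005 and 0.03 m and value of joint stop_push above 0.007 m), for 0.3 s.
3. with the stop latched, every new arbor lies level in the rack (x of arbor0 in the frame of rack between -0.02 and 0.02 m and y of arbor0 in the frame of rack between -0.13 and 0.13 m and z of arbor0 in the frame of rack between 0.0537 and 0.0617 m and angle between the x axis of each of arbor0, arbor1, arbor2, arbor3 and the x axis of rack, either way round below 0.06 rad and linear speed of each of arbor0, arbor1, arbor2, arbor3 below 0.03 m/s and x of arbor1 in the frame of rack between -0.02 and 0.02 m and y of arbor1 in the frame of rack between -0.13 and 0.13 m and z of arbor1 in the frame of rack between 0.0537 and 0.0617 m and x of arbor2 in the frame of rack between -0.02 and 0.02 m and y of arbor2 in the frame of rack between -0.13 and 0.13 m and z of arbor2 in the frame of rack between 0.0537 and 0.0617 m and x of arbor3 in the frame of rack between -0.02 and 0.02 m and y of arbor3 in the frame of rack between -0.13 and 0.13 m and z of arbor3 in the frame of rack between 0.0537 and 0.0617 m and value of joint stop_push above 0.007 m), for 0.3 s.
4. the head has sprung up while turned clockwise (value of joint stop_push below 0.003 m and value of joint stop_turn above 0.3 rad), for 0.02 s.
At the end, for the whole second after the job is handed in: Finished arbors lie at rest inside the tray (centre under 30 mm above its floor); new arbors at rest in the V notches (height within 4 mm, along the notch within 0.06 rad, hub within 20 mm of midway); stop head up within 3 mm; oil bottle upright (x of arbor0 in the frame of rack between -0.02 and 0.02 m and y of arbor0 in the frame of rack between -0.13 and 0.13 m and z of arbor0 in the frame of rack between 0.0537 and 0.0617 m and angle between the x axis of each of arbor0, arbor1, arbor2, arbor3 and the x axis of rack, either way round below 0.06 rad and linear speed of each of arbor0, arbor1, arbor2, arbor3, done0, done1, done2, done3 below 0.03 m/s and x of arbor1 in the frame of rack between -0.02 and 0.02 m and y of arbor1 in the frame of rack between -0.13 and 0.13 m and z of arbor1 in the frame of rack between 0.0537 and 0.0617 m and x of arbor2 in the frame of rack between -0.02 and 0.02 m and y of arbor2 in the frame of rack between -0.13 and 0.13 m and z of arbor2 in the frame of rack between 0.0537 and 0.0617 m and x of arbor3 in the frame of rack between -0.02 and 0.02 m and y of arbor3 in the frame of rack between -0.13 and 0.13 m and z of arbor3 in the frame of rack between 0.0537 and 0.0617 m and x of done0 in the frame of tray_in between -0.08 and 0.08 m and y of done0 in the frame of tray_in between -0.085 and 0.085 m and z of done0 in the frame of tray_in between 0.005 and 0.03 m and x of done1 in the frame of tray_in between -0.08 and 0.08 m and y of done1 in the frame of tray_in between -0.085 and 0.085 m and z of done1 in the frame of tray_in between 0.005 and 0.03 m and x of done2 in the frame of tray_in between -0.08 and 0.08 m and y of done2 in the frame of tray_in between -0.085 and 0.085 m and z of done2 in the frame of tray_in between 0.005 and 0.03 m and x of done3 in the frame of tray_in between -0.08 and 0.08 m and y of done3 in the frame of tray_in between -0.085 and 0.085 m and z of done3 in the frame of tray_in between 0.005 and 0.03 m and value of joint stop_push below 0.003 m and angle between oil_bottle's own z axis and vertical below 0.3 rad); the robot touches nothing.
It fails at once if the oil bottle is knocked over (angle between oil_bottle's own z axis and vertical above 0.8 rad).
Of arbor0, arbor1, arbor2, arbor3 only 3 to 4 are there at a start; the rules pass over those that are not, and their reading is None.
Of done0, done1, done2, done3 only 2 to 2 are there at a start; the rules pass over those that are not, and their reading is None.
At some moment in a run one of arbor0, arbor1, arbor2, arbor3 may be knocked a few centimetres aside while the robot is not near it.
Once in a run the grip may slacken for a moment while it holds something.
It also fails if it takes over 208 s, if anything falls off the work surface, if the arm or the gripper's body presses on something with over 40 N, if the wrist force passes 120 N, or if a joint passes its speed limit or range.

## Working session

There is one attempt and no reset: what is moved stays moved. The work goes in short steps, Python scripts to look and compute and a tool call to move; the robot and the scene stay as the last step left them, time stands still between calls to the robot, and variables do not carry over. Pictures are saved under pics/ and viewed, at most 14 in all, crops included, and the job is handed in when it is done.

Besides the shell and the picture viewer there is one more tool, called after "Call:" as name(argument=value, ...), one argument or row to a line, values as JSON. play_rows: Moves the arm, as the interface text tells. Its arguments: {"type":"object","properties":{"motion":{"type":"array"},"grip_force":{"type":"number"}},"required":["motion"]}

```bash
ls; mkdir -p pics; cat > h.py <<'E'
import numpy as np, cv2
from station import get_obs, camera
from scipy.spatial.transform import Rotation as R
def save(c,n): cv2.imwrite(f'pics/{n}.png',c['frame'][:,:,::-1])
def Tof(c,o=None):
    if 'T' in c: return np.array(c['T'])
    T=np.eye(4);T[:3,:3]=R.from_euler('xyz',o['eef_rot']).as_matrix();T[:3,3]=o['ee_pos'];return T@np.array(c['T_tool_cam'])
def rays(c,uv,o=None):
    p=cv2.undistortPoints(np.array(uv,float).reshape(-1,1,2),np.array(c['camera_matrix']),np.array(c['D'])).reshape(-1,2)
    T=Tof(c,o);d=np.c_[p[:,0],-p[:,1],-np.ones(len(p))]
    return T[:3,3],d@T[:3,:3].T
def plane(c,uv,z,o=None):
    t,d=rays(c,uv,o);return t+d*((z-t[2])/d[:,2])[:,None]
def depth(c,uv,o=None):
    t,d=rays(c,uv,o);uv=np.array(uv).astype(int).reshape(-1,2)
    return t+d*c['z_map'][uv[:,1],uv[:,0]][:,None]
E
python3 - <<'E'
from h import *
o=get_obs();print(o)
for n in ('top','side'):
    c=camera(n);save(c,n+'0');print(n,np.round(c['T'],3).tolist(),np.array(c['camera_matrix']).tolist(),c['D'])
    np.savez(n+'0.npz',**c)
E
```

```text
pics
{'time_s': 0.0, 'qpos': array([-1.18660094e+00,  3.00515258e-01,  1.52159399e+00, -4.44583435e-06,
        1.32073658e+00, -6.66029650e-02]), 'joint_vel': array([ 0.00010713,  0.00010118,  0.00029444,  0.00148539,  0.00074901,
       -0.00110576]), 'tau': array([ 1.38875846e-03, -5.31807160e+01, -3.52741778e+01,  7.08541065e-02,
        2.43660092e-02, -9.13317012e-05]), 'ee_pos': array([ 0.23952528, -0.4948198 ,  0.22385665]), 'eef_rot': array([-3.14034197e+00, -7.91069707e-05,  4.50799408e-01]), 'force': array([-0.29063752, -0.63744028,  0.95028671]), 'moment': array([-0.00556766, -0.01957005,  0.0079684 ]), 'grip_force': 0.0, 'grip_width': 0.09468305319534111}
top [[0.047, 0.977, -0.206, 0.171], [-0.999, 0.045, -0.015, 0.003], [-0.005, 0.206, 0.978, 1.413], [0.0, 0.0, 0.0, 1.0]] [[430.7615416455116, 0.0, 276.6482176955017], [0.0, 430.7615416455116, 210.77864606436052], [0.0, 0.0, 1.0]] [-0.11582994  0.          0.          0.          0.        ]
side [[-0.958, 0.183, -0.221, 0.215], [-0.286, -0.569, 0.771, 0.962], [0.015, 0.802, 0.598, 0.807], [0.0, 0.0, 0.0, 1.0]] [[393.8781543933748, 0.0, 278.916070543178], [0.0, 393.8781543933748, 204.57399783363164], [0.0, 0.0, 1.0]] [-0.01232194  0.          0.          0.          0.        ]
```

View pics/top0.png

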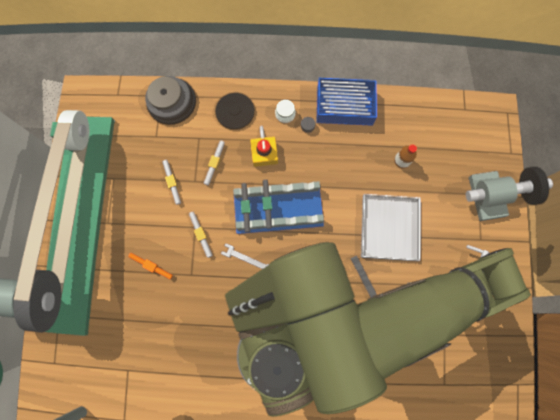

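View pics/side0.png

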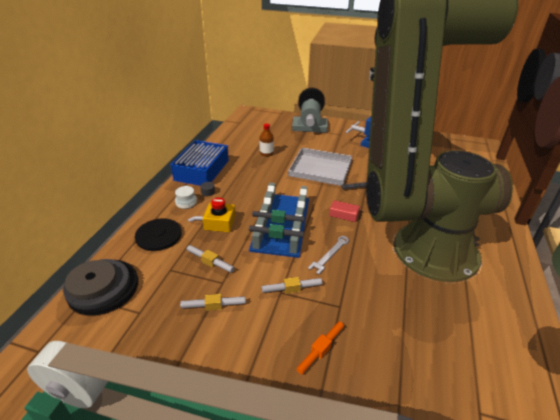

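The top view shows green hubs at (246,207) and (267,204) in the rack, whose centre is about (279,207). Brass hubs are at (171,181), (214,162) and (200,234), and the orange decoy is at (150,265). The stop is at (264,148), the tray at (391,227) and the bottle at (405,156). The side view shows the same three brass arbors.

```bash
cat >> h.py <<'E'
def blobs(c,lo,hi,mn=20,roi=None):
    h=cv2.cvtColor(c['frame'],cv2.COLOR_RGB2HSV);m=cv2.inRange(h,np.array(lo),np.array(hi))
    if roi is not None:
        k=np.zeros_like(m);x0,y0,x1,y1=roi;k[y0:y1,x0:x1]=1;m=m*k
    n,l,s,ce=cv2.connectedComponentsWithStats(m)
    return [(ce[i],s[i,4],np.argwhere(l==i)[:,::-1].astype(float)) for i in range(1,n) if s[i,4]>=mn]
def axis(P):
    q=P[:,:2]-P[:,:2].mean(0);u,s,v=np.linalg.svd(q,full_matrices=False);return np.arctan2(v[0,1],v[0,0]),s/np.sqrt(len(q))
E
python3 - <<'E'
from h import *
for n in ('top','side'):
    c=dict(np.load(n+'0.npz'))
    print(n)
    h=cv2.cvtColor(c['frame'],cv2.COLOR_RGB2HSV)
    pts={'top':[(171,181),(214,162),(200,234),(150,265),(246,207),(267,204),(264,148),(252,160),(312,196),(391,227),(410,150),(300,208)],'side':[(213,301),(293,285),(210,257),(278,215),(277,231),(218,203)]}[n]
    for p in pts: print(p,h[p[1],p[0]],np.round(depth(c,[p])[0],3))
    for name,lo,hi,z in (('brass',(20,140,120),(28,255,255),.028),('green',(60,80,40),(90,255,160),.072),('red',(0,180,120),(5,255,255),.09),('red2',(174,180,100),(180,255,255),.09),('yel',(22,200,150),(30,255,255),.05),('blue',(105,150,50),(125,255,255),.012)):
        for ce,a,px in blobs(c,lo,hi,25):
            P=plane(c,px,z); r=cv2.minAreaRect(P[:,:2].astype(np.float32))
            print(name,np.round(ce),a,np.round(P.mean(0),3),'dz',np.round(np.median(depth(c,px)[:,2]),3),np.round(r[0],3),np.round(r[1],3),r[2])
E
```

```text
top
(171, 181) [ 24 153 238] [0.547 0.383 0.033]
(214, 162) [ 24 155 234] [0.62  0.244 0.03 ]
(200, 234) [ 24 154 235] [0.373 0.271 0.029]
(150, 265) [ 15 210 243] [0.264 0.426 0.029]
(246, 207) [ 71  94 155] [0.46  0.122 0.076]
(267, 204) [ 72  97 155] [0.474 0.056 0.069]
(264, 148) [  7  98 235] [0.655 0.074 0.09 ]
(252, 160) [ 20 178 211] [0.626 0.114 0.051]
(312, 196) [109 124 123] [0.171 0.003 1.413]
(391, 227) [ 15   7 221] [ 0.428 -0.358  0.009]
(410, 150) [  3 202 202] [ 0.655 -0.389  0.137]
(300, 208) [108 151 176] [ 0.477 -0.052  0.017]
brass [264. 153.] 486 [0.662 0.077 0.028] dz 0.051 [0.668 0.078] [0.099 0.087] 8.910469055175781
brass [214. 162.] 96 [0.622 0.245 0.028] dz 0.029 [0.622 0.245] [0.033 0.036] 73.33572387695312
brass [171. 181.] 101 [0.549 0.386 0.028] dz 0.029 [0.549 0.385] [0.042 0.031] 25.676311492919922
brass [200. 234.] 103 [0.374 0.272 0.028] dz 0.029 [0.374 0.272] [0.037 0.03 ] 26.36517333984375
green [ 83. 244.] 4645 [0.32  0.645 0.072] dz 0.032 [0.389 0.634] [0.12 0.72] 85.5691909790039
green [ 58. 213.] 441 [0.413 0.743 0.072] dz 0.032 [0.429 0.747]
[... 2650 characters left out ...]
128112793
blue [367. 134.] 118 [ 0.285 -0.697  0.012] dz 0.063 [ 0.291 -0.72 ] [0.027 0.294] 4.180737018585205
blue [202. 142.] 49 [ 0.949 -0.387  0.012] dz 0.065 [ 0.945 -0.386] [0.029 0.082] 84.2663345336914
blue [199. 169.] 986 [ 0.863 -0.186  0.012] dz 0.04 [ 0.888 -0.239] [0.201 0.299] 0.6433041095733643
blue [285. 204.] 358 [ 0.49  -0.073  0.012] dz 0.013 [ 0.492 -0.068] [0.08 0.1 ] 8.465266227722168
blue [306. 207.] 27 [ 0.419 -0.076  0.012] dz 0.013 [ 0.419 -0.078] [0.005 0.091] 7.914846897125244
blue [288. 225.] 63 [0.451 0.031 0.012] dz 0.013 [0.453 0.032] [0.027 0.041] 7.917849540710449
blue [276. 246.] 560 [0.457 0.136 0.012] dz 0.013 [0.46  0.128] [0.145 0.083] 7.090954780578613
```

```bash
cat >> h.py <<'E'
def mv(*targets):
    """targets (x,y,z,yaw): print rows' first six numbers for each, from the present pose"""
    o=get_obs();A=R.from_euler('xyz',o['eef_rot'])
    for x,y,z,yaw in targets:
        B=R.from_euler('xyz',[np.pi,0,yaw]);s=A.inv().apply(np.array([x,y,z])-o['ee_pos'])/.25;w=(A.inv()*B).as_rotvec()/2/np.pi
        print('MV',np.round(s,3).tolist(),np.round(w,4).tolist())
E
python3 - <<'E'
from h import *
mv((.24,-.3,.3,.3),(.5,.06,.30,.12),(.6,.08,.30,.12))
c=dict(np.load('top0.npz'));h=cv2.cvtColor(c['frame'],cv2.COLOR_RGB2HSV)
# tray
m=((h[:,:,1]<40)&(h[:,:,2]>150)).astype(np.uint8);k=np.zeros_like(m);k[185:270,352:432]=1;m*=k
px=np.argwhere(m)[:,::-1].astype(float);D=depth(c,px);s=(D[:,2]<.04)&(D[:,2]>0);P=plane(c,px[s],.02);r=cv2.minAreaRect(P[:,:2].astype(np.float32));print('tray',r)
# rack: everything by depth between .008 and .09 in area
px=np.array([(u,v) for u in range(225,335) for v in range(175,240)],float);D=depth(c,px);s=(D[:,2]>.008)&(D[:,2]<.1)
r=cv2.minAreaRect(D[s,:2].astype(np.float32));print('rack',r)
s=(D[:,2]>.05)&(D[:,2]<.064)
print(len(D[s]))
for g in (D[s][:,0]>.47),(D[s][:,0]<=.47):
    q=D[s][g]; print(np.round(q.mean(0),3),np.polyfit(q[:,1],q[:,0],1))
E
```

```text
MV [0.341, -0.701, -0.303] [-0.0002, 0.0, 0.024]
MV [1.905, -1.544, -0.302] [-0.0002, 0.0, 0.0526]
MV [2.3, -1.442, -0.303] [-0.0002, 0.0, 0.0526]
tray ((0.4276844263076782, -0.355461448431015), (0.19513188302516937, 0.21321187913417816), 88.88964080810547)
rack ((0.48055142164230347, 0.01445859670639038), (0.21647369861602783, 0.3663279116153717), 3.244760036468506)
871
[0.531 0.029 0.059] [-0.13725857  0.53525934]
[0.424 0.017 0.059] [-0.11610012  0.42622957]
```

Call:
play_rows(
  motion=[
    [[1, -0.7, -0.3, 0, 0, 0.024, 1], [1, -0.7, -0.3, 0, 0, 0.024, 1], [1, -0.7, -0.3, 0, 0, 0.024, 1], [1, -0.7, -0.3, 0, 0, 0.024, 1], [1, -0.7, -0.3, 0, 0, 0.024, 1], [1, -0.7, -0.3, 0, 0, 0.024, 1], [1, -0.7, -0.3, 0, 0, 0.024, 1]],
  ],
)

```text
time_s: 0.8
ee_pos: [0.3899, -0.2256, 0.3007]
eef_rot: [3.141, -0.001, 0.303]
force: [-0.7, 0.2, -1.0]
grip_width: 0.0938
grip_force: 0.0
```

```bash
python3 -c "
from h import *
print(get_obs()['ee_pos'],get_obs()['eef_rot'])
mv((.5,.0,.3,.126))"
```

```text
[ 0.38985583 -0.22560764  0.30065379] [ 3.14057046e+00 -1.39817015e-03  3.03056015e-01]
MV [0.69, -0.73, 0.003] [0.0001, -0.0002, 0.0282]
```

Call:
play_rows(
  motion=[
    [[0.69, -0.73, 0, 0, 0, 0.028, 0], [0.69, -0.73, 0, 0, 0, 0.028, 0], [0.69, -0.73, 0, 0, 0, 0.028, 0], [0.69, -0.73, 0, 0, 0, 0.028, 0], [0.69, -0.73, 0, 0, 0, 0.028, 0], [0.69, -0.73, 0, 0, 0, 0.028, 0], [0.69, -0.73, 0, 0, 0, 0.028, 0]],
  ],
)

```text
time_s: 1.5
ee_pos: [0.4994, -0.0023, 0.2989]
eef_rot: [-3.141, 0.001, 0.127]
force: [0.6, -0.7, -0.1]
grip_width: 0.0472
grip_force: 0.0
```

```bash
python3 - <<'E'
from h import *
o=get_obs();c=camera('wrist');save(c,'w0');np.savez('w0.npz',**c)
print(np.round(c['T_tool_cam'],3).tolist(),o['ee_pos'],o['eef_rot'],np.array(c['camera_matrix'])[0],c['D'],Tof(c,o)[:3,3])
E
```

```text
[[-0.0, 0.969, 0.247, 0.072], [1.0, 0.001, -0.002, 0.0], [-0.002, 0.247, -0.969, -0.16], [0.0, 0.0, 0.0, 1.0]] [ 0.49938298 -0.00225129  0.29886031] [-3.14142276e+00  1.18456113e-03  1.26558098e-01] [311.47881387   0.         277.41218644] [-0.02194206  0.          0.          0.          0.        ] [0.57127237 0.00650179 0.45894274]
```

View pics/w0.png

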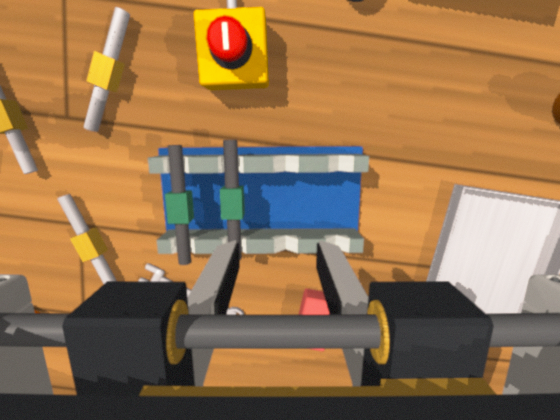

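The wrist view shows the red head at (227,37), the green hubs at (178,207) and (231,203), and the rack base from about (160,148) to (362,245). The brass hubs are at (103,70), (87,246) and (7,118).

```bash
cat > wr.py <<'E'
from h import *
import sys
def report(c,o):
    for name,lo,hi,z in (('brass',(20,140,100),(28,255,255),.028),('green',(60,80,40),(90,255,200),.072),('red',(0,180,60),(5,255,255),.09),('red2',(174,180,60),(180,255,255),.09),('yel',(22,200,100),(32,255,255),.05),('blue',(105,150,50),(125,255,255),.012)):
        for ce,a,px in blobs(c,lo,hi,150):
            P=plane(c,px,z,o); r=cv2.minAreaRect(P[:,:2].astype(np.float32));d=depth(c,px,o)
            print(name,np.round(ce),a,'mean',np.round(P.mean(0),4),'dz',np.round(np.median(d[:,2]),3),'rect',np.round(r[0],4),np.round(r[1],3),round(r[2],1))
E
python3 - <<'E'
from wr import *
o=get_obs();c=dict(np.load('w0.npz'));report(c,o)
px=np.array([(u,v) for u in range(130,400) for v in range(130,262)],float);D=depth(c,px,o);s=(D[:,2]>.056)&(D[:,2]<.065)&(D[:,2]>0);q=D[s]
ca=.126;Rm=np.array([[np.cos(ca),np.sin(ca)],[-np.sin(ca),np.cos(ca)]])
l=(q[:,:2]-[.4775,.02])@Rm.T
for lo,hi in ((.03,.08),(-.08,-.03)):
    g=(l[:,0]>lo)&(l[:,0]<hi)&(abs(l[:,1])<.145); p=np.polyfit(l[g,1],l[g,0],1);print('rail',p,np.percentile(l[g,0],[2,98]),np.percentile(l[g,1],[1,99]),g.sum())
# base mask (z .008-.016 or rails) extents along y
b=D[(D[:,2]>.008)&(D[:,2]<.018)];lb=(b[:,:2]-[.4775,.02])@Rm.T;print('base',np.percentile(lb,[1,99],axis=0))
# red head by depth
px=np.array([(u,v) for u in range(190,275) for v in range(5,80)],float);D=depth(c,px,o);t=D[(D[:,2]>.083)&(D[:,2]<.1)];print('head',cv2.minEnclosingCircle(t[:,:2].astype(np.float32)),t.mean(0))
t=D[(D[:,2]>.045)&(D[:,2]<.056)];print('box',cv2.minAreaRect(t[:,:2].astype(np.float32)))
E
```

```text
brass [233.  51.] 3834 mean [0.666  0.0731 0.028 ] dz 0.05 rect [0.6679 0.0752] [0.095 0.09 ] 9.1
brass [105.  72.] 987 mean [0.622  0.2358 0.028 ] dz 0.027 rect [0.6218 0.2353] [0.041 0.04 ] 74.8
brass [ 10. 116.] 617 mean [0.5515 0.3644 0.028 ] dz 0.023 rect [0.551  0.3619] [0.043 0.037] 1.5
brass [ 89. 245.] 728 mean [0.3805 0.2616 0.028 ] dz 0.027 rect [0.3808 0.2614] [0.041 0.045] 28.0
brass [174. 331.] 332 mean [0.2506 0.1299 0.028 ] dz 0.396 rect [0.2486 0.1279] [0.026 0.114] 86.9
brass [381. 333.] 522 mean [ 0.2869 -0.1973  0.028 ] dz 0.396 rect [ 0.2878 -0.1944] [0.116 0.03 ] 15.3
brass [438. 387.] 743 mean [ 0.1954 -0.3168  0.028 ] dz 0.404 rect [ 0.1959 -0.3163] [0.031 0.179] 6.3
brass [186. 391.] 282 mean [0.1366 0.1059 0.028 ] dz 0.405 rect [0.1373 0.1055] [0.018 0.112] 6.3
brass [337. 391.] 308 mean [ 0.1672 -0.1477  0.028 ] dz 0.405 rect [ 0.1673 -0.145 ] [0.017 0.133] 6.8
brass [247. 391.] 211 mean [0.1483 0.003  0.028 ] dz 0.405 rect [0.1482 0.0033] [0.015 0.095] 7.3
green [232. 203.] 731 mean [0.4796 0.0516 0.072 ] dz 0.072 rect [0.4801 0.0518] [0.043 0.029] 7.1
gre
[... 435 characters left out ...]
 ] dz 0.012 rect [0.536  0.1067] [0.007 0.055] 7.0
blue [300. 200.] 6297 mean [ 0.4822 -0.0408  0.012 ] dz 0.012 rect [ 0.482  -0.0386] [0.084 0.175] 6.6
blue [206. 200.] 1643 mean [0.4651 0.0974 0.012 ] dz 0.012 rect [0.4632 0.0969] [0.081 0.056] 7.9
rail [-0.00237028  0.05404106] [0.03580139 0.07437797] [-0.14018129  0.13581377] 2981
rail [-0.0015882 -0.0537556] [-0.06997395 -0.03416472] [-0.14101456  0.13545812] 2203
base [[-0.04601982 -0.14512726]
 [ 0.07342541  0.13976582]]
head ((0.6660596132278442, 0.07346363365650177), 0.022344287484884262) [0.66528393 0.07249047 0.08964497]
box ((0.6680520176887512, 0.07346580922603607), (0.08061063289642334, 0.08546949177980423), 8.904834747314453)
```

```bash
cat >> wr.py <<'E'
def tops(c,o,lo,hi,z,tol=.005,mn=150):
    out=[]
    for ce,a,px in blobs(c,lo,hi,mn):
        d=depth(c,px,o);g=abs(d[:,2]-z)<tol
        if g.sum()<40: continue
        P=plane(c,px[g],z,o);r=cv2.minAreaRect(P[:,:2].astype(np.float32))
        print(np.round(ce),g.sum(),'mean',np.round(P[:,:2].mean(0),4),'rect',np.round(r[0],4),np.round(r[1],4),round(r[2],1),'axis',round(axis(P)[0],3))
E
python3 - <<'E'
from wr import *
o=get_obs();c=dict(np.load('w0.npz'))
tops(c,o,(20,120,100),(28,255,255),.028);tops(c,o,(60,60,40),(90,255,200),.0717)
t=dict(np.load('top0.npz'));tops(t,None,(20,120,100),(28,255,255),.028,mn=30)
mv((.666,.0733,.20,.128),(.666,.0733,.118,.128))
E
```

```text
[233.  51.] 83 mean [0.6301 0.0597] rect [0.6379 0.0525] [0.0462 0.0996] 45.1 axis -1.11
[105.  72.] 744 mean [0.623  0.2405] rect [0.6228 0.2399] [0.0312 0.0394] 74.8 axis 2.881
[ 10. 116.] 301 mean [0.548  0.3715] rect [0.5498 0.3678] [0.0206 0.0435] 85.2 axis -3.058
[ 89. 245.] 492 mean [0.3768 0.2675] rect [0.3768 0.2671] [0.0394 0.0308] 27.7 axis -2.675
[232. 203.] 668 mean [0.4785 0.0522] rect [0.4787 0.0523] [0.0404 0.0281] 7.1 axis -2.995
[179. 207.] 667 mean [0.4643 0.1205] rect [0.4643 0.1204] [0.0395 0.0288] 7.7 axis -3.055
[214. 162.] 70 mean [0.6221 0.248 ] rect [0.6225 0.2472] [0.0271 0.0366] 74.8 axis 2.936
[171. 181.] 83 mean [0.5484 0.3867] rect [0.5486 0.3864] [0.0391 0.0287] 23.7 axis -2.58
[200. 234.] 75 mean [0.374  0.2723] rect [0.3743 0.2722] [0.0394 0.026 ] 28.2 axis -2.695
MV [0.701, -0.221, 0.396] [0.0, 0.0001, -0.0005]
MV [0.701, -0.221, 0.724] [0.0, 0.0001, -0.0005]
```

Call:
play_rows(
  motion=[
    [[0.7, -0.22, 0.4, 0, 0, 0, -1], [0.7, -0.22, 0.4, 0, 0, 0, -1], [0.7, -0.22, 0.4, 0, 0, 0, -1], [0.7, -0.22, 0.4, 0, 0, 0, -1], [0.7, -0.22, 0.4, 0, 0, 0, -1], [0.7, -0.22, 0.72, 0, 0, 0, -1], [0.7, -0.22, 0.72, 0, 0, 0, -1], [0.7, -0.22, 0.76, 0, 0, 0, -1], [0.7, -0.22, 0.79, 0, 0, 0, -1], [0.7, -0.22, 0.812, 0, 0, 0, -1]],
  ],
)

```text
time_s: 2.55
ee_pos: [0.6668, 0.072, 0.0984]
eef_rot: [3.141, -0.003, 0.123]
force: [-0.3, -1.4, 3.1]
grip_width: 0.0004
grip_force: 1.4
```

Call:
play_rows(
  motion=[
    [[0, 0, 0.0, 0, 0, 0, -1], [0, 0, 0.0, 0, 0, 0, -1]],
  ],
)

```text
time_s: 2.75
ee_pos: [0.6667, 0.0727, 0.098]
eef_rot: [3.141, -0.002, 0.124]
force: [0.3, -1.0, 3.0]
grip_width: 0.0002
grip_force: 1.3
```

Call:
play_rows(
  motion=[
    [[0, 0, 0.01, 0, 0, 0, -1], [0, 0, 0.01, 0, 0, 0, -1], [0, 0, 0, 0, 0, 0, -1], [0, 0, -0.15, 0, 0, 0, -1], [0, 0, -0.3, 0, 0, 0, -0.2], [0, 0, -0.5, 0, 0, 0, 0], [0, 0, -0.5, 0, 0, 0, 0]],
  ],
)

```text
time_s: 3.45
ee_pos: [0.668, 0.0734, 0.2296]
eef_rot: [3.141, -0.012, 0.124]
force: [0.8, -0.6, 0.0]
grip_width: 0.021
grip_force: 0.0
```

```bash
python3 - <<'E'
from wr import *
c=camera('side');px=np.array([(u,v) for u in range(200,240) for v in range(190,225)],float);D=depth(c,px)
h=cv2.cvtColor(c['frame'],cv2.COLOR_RGB2HSV)
print('head z',np.percentile(D[(np.hypot(D[:,0]-.666,D[:,1]-.073)<.017),2],[10,50,90]))
c=camera('top');px=np.array([(u,v) for u in range(250,280) for v in range(135,165)],float);D=depth(c,px)
print('head z',np.percentile(D[(np.hypot(D[:,0]-.666,D[:,1]-.073)<.017),2],[10,50,90]))
mv((.4643,.1213,.18,.128),(.4643,.1213,.0567,.128))
E
```

```text
head z [0.05521925 0.08278617 0.08440896]Traceback (most recent call last):
  File "<stdin>", line 6, in <module>
    return _quantile_unchecked(
        a, q, axis, out, overwrite_input, method, keepdims, weights)
    return _ureduce(a,
                    func=_quantile_ureduce_func,
    ...<5 lines>...
                    overwrite_input=overwrite_input,
                    method=method)
    r = func(a, **kwargs)
    result = _quantile(arr,
                       quantiles=q,
    ...<2 lines>...
                       out=out,
                       weights=wgt)
    slices_having_nans = np.isnan(arr[-1, ...])
                                  ~~~^^^^^^^^^
IndexError: index -1 is out of bounds for axis 0 with size 0
```

```bash
python3 -c "
from h import *
mv((.4643,.1213,.18,.128),(.4643,.1213,.0567,.128))"
```

```text
MV [-0.778, -0.291, 0.169] [-0.0, -0.0004, -0.0006]
MV [-0.78, -0.291, 0.662] [-0.0, -0.0004, -0.0006]
```

Call:
play_rows(
  motion=[
    [[-0.78, -0.29, 0.17, 0, 0, 0, 0.1], [-0.78, -0.29, 0.17, 0, 0, 0, 0.1], [-0.78, -0.29, 0.17, 0, 0, 0, 0.1], [-0.78, -0.29, 0.17, 0, 0, 0, 0.1], [-0.78, -0.29, 0.17, 0, 0, 0, 0.1], [-0.78, -0.29, 0.17, 0, 0, 0, 0.1], [-0.78, -0.29, 0.4, 0, 0, 0, 0.1], [-0.78, -0.29, 0.55, 0, 0, 0, 0.1], [-0.78, -0.29, 0.66, 0, 0, 0, 0.1], [-0.78, -0.29, 0.66, 0, 0, 0, 0.1]],
  ],
)

```text
time_s: 4.55
ee_pos: [0.4624, 0.1201, 0.0528]
eef_rot: [3.141, 0.007, 0.124]
force: [0.1, 0.0, 0.3]
grip_width: 0.0522
grip_force: 0.0
```

Call:
play_rows(
  motion=[
    [[0, 0, 0, 0, 0, 0, -1], [0, 0, 0, 0, 0, 0, -1], [0, 0, 0, 0, 0, 0, -1], [0, 0, 0, 0, 0, 0, -1], [0, 0, -0.1, 0, 0, 0, -1], [0, 0, -0.3, 0, 0, 0, -1], [0, 0, -0.5, 0, 0, 0, -1], [0, 0, -0.6, 0, 0, 0, -1], [0, 0, -0.6, 0, 0, 0, -1]],
  ],
  grip_force=45,
)

```text
time_s: 5.45
ee_pos: [0.4648, 0.121, 0.2104]
eef_rot: [-3.141, -0.007, 0.124]
force: [0.6, -0.3, -6.8]
grip_width: 0.0275
grip_force: 45.0
```

```bash
python3 -c "
from h import *
mv((.42,-.12,.22,.0),(.41,-.23,.22,.0),(.36,-.30,.22,0))"
```

```text
MV [-0.297, 0.934, -0.041] [-0.0001, -0.0011, 0.0198]
MV [-0.391, 1.366, -0.042] [-0.0001, -0.0011, 0.0198]
MV [-0.624, 1.619, -0.044] [-0.0001, -0.0011, 0.0198]
```

Call:
play_rows(
  motion=[
    [[-0.15, 0.5, -0.3, 0, -0.001, 0.01, -1], [-0.3, 0.95, -0.36, 0, -0.001, 0.02, -1], [-0.3, 0.95, -0.36, 0, -0.001, 0.02, -1], [-0.3, 0.95, -0.36, 0, -0.001, 0.02, -1], [-0.3, 0.95, -0.36, 0, -0.001, 0.02, -1], [-0.3, 0.95, -0.36, 0, -0.001, 0.02, -1], [-0.3, 0.95, -0.36, 0, -0.001, 0.02, -1]],
  ],
)

```text
time_s: 6.15
ee_pos: [0.418, -0.1259, 0.2954]
eef_rot: [3.141, 0.007, -0.005]
force: [0.0, 0.7, -5.5]
grip_width: 0.0281
grip_force: 45.0
```

Call:
play_rows(
  motion=[
    [[-0.05, 0.55, 0, 0, 0, 0, -1], [-0.05, 0.55, 0, 0, 0, 0, -1], [-0.05, 0.55, 0, 0, 0, 0, -1], [-0.05, 0.55, 0, 0, 0, 0, -1], [-0.05, 0.55, 0, 0, 0, 0, -1]],
  ],
)

```text
time_s: 6.65
ee_pos: [0.4059, -0.2611, 0.2948]
eef_rot: [-3.14, 0.008, -0.002]
force: [-0.1, 1.2, -5.3]
grip_width: 0.0278
grip_force: 45.0
```

```bash
python3 - <<'E'
from wr import *
o=get_obs();c=camera('wrist');save(c,'w1');np.savez('w1.npz',**c);print(o['ee_pos'],o['eef_rot'],o['grip_width'])
px=np.array([(u,v) for u in range(0,560,2) for v in range(0,420,2)],float);D=depth(c,px,o)
near=(abs(D[:,0]-.43)<.16)&(abs(D[:,1]+.355)<.14)
h=cv2.cvtColor(c['frame'],cv2.COLOR_RGB2HSV)[px[:,1].astype(int),px[:,0].astype(int)]
s=near&(D[:,2]>-.005)&(D[:,2]<.035)&(h[:,1]<45)&(h[:,2]>120)
P=D[s];print(s.sum(),'rect',cv2.minAreaRect(P[:,:2].astype(np.float32)),np.percentile(P[:,2],[5,50,95]))
r=D[near&(D[:,2]>.018)&(D[:,2]<.03)];print('rim',len(r),cv2.minAreaRect(r[:,:2].astype(np.float32)))
E
```

```text
[ 0.40586611 -0.26106507  0.29477053] [-3.13988946e+00  8.47631040e-03 -2.10775526e-03] 0.027779344551170402
4574 rect ((0.4245196580886841, -0.3648812174797058), (0.2207893282175064, 0.19506290555000305), 1.6738548278808594) [0.00172366 0.0032569  0.02288286]
rim 351 ((0.42756980657577515, -0.359241783618927), (0.18913760781288147, 0.20961974561214447), 89.67572021484375)
```

View pics/w1.png

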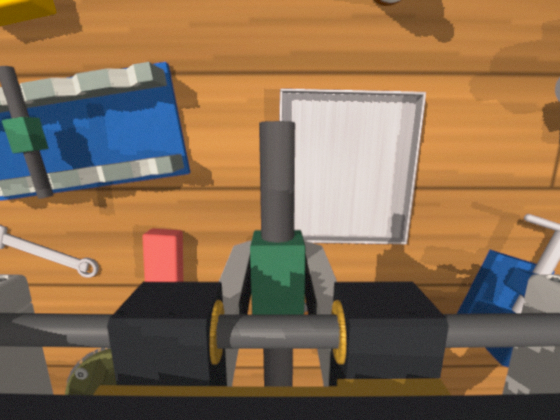

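The tray rim spans pixels (280,90) to (424,243), and the first arbor hangs level in the jaws at (277,200).

```bash
python3 -c "
from h import *
mv((.4276,-.4042,.1,-.003),(.4276,-.4042,.045,-.003),(.4276,-.4042,.026,-.003))"
```

```text
MV [0.093, 0.575, 0.78] [-0.0002, 0.0012, 0.0003]
MV [0.095, 0.576, 1.0] [-0.0002, 0.0012, 0.0003]
MV [0.095, 0.576, 1.076] [-0.0002, 0.0012, 0.0003]
```

Call:
play_rows(
  motion=[
    [[0.09, 0.57, 0.3, 0, 0.001, 0, -1], [0.09, 0.57, 0.3, 0, 0.001, 0, -1], [0.09, 0.57, 0.4, 0, 0.001, 0, -1], [0.09, 0.57, 0.5, 0, 0.001, 0, -1], [0.09, 0.57, 0.65, 0, 0.001, 0, -1], [0.09, 0.57, 0.78, 0, 0.001, 0, -1], [0.09, 0.57, 0.9, 0, 0.001, 0, -1], [0.09, 0.57, 0.96, 0, 0.001, 0, -1], [0.09, 0.57, 1, 0, 0.001, 0, -1], [0.09, 0.57, 1, 0, 0.001, 0, -1]],
  ],
)

```text
time_s: 7.7
ee_pos: [0.4269, -0.4036, 0.0461]
eef_rot: [-3.141, 0.001, -0.001]
force: [-0.4, 0.4, -5.7]
grip_width: 0.0275
grip_force: 45.0
```

```bash
python3 -c "
from h import *
print(get_obs()['ee_pos'],get_obs()['grip_width'])
mv((.4276,-.4042,.026,-.003))"
```

```text
[ 0.42689984 -0.40360465  0.04609246] 0.027511151887118095
MV [0.003, 0.002, 0.08] [-0.0, 0.0001, 0.0004]
```

Lower, open, raise (next arbor target worked out after).

Call:
play_rows(
  motion=[
    [[0, 0, 0.04, 0, 0, 0, -1], [0, 0, 0.08, 0, 0, 0, -1], [0, 0, 0.08, 0, 0, 0, -1], [0, 0, 0.08, 0, 0, 0, -1], [0, 0, 0.08, 0, 0, 0, 0.0], [0, 0, 0.08, 0, 0, 0, 0.0], [0, 0, 0.08, 0, 0, 0, 0.0], [0, 0, -0.1, 0, 0, 0, 0.0], [0, 0, -0.5, 0, 0, 0, 0.0], [0, 0, -0.6, 0, 0, 0, 0.0]],
  ],
)

```text
time_s: 8.7
ee_pos: [0.4264, -0.4041, 0.1736]
eef_rot: [3.141, -0.0, -0.002]
force: [0.2, -0.6, -0.7]
grip_width: 0.0473
grip_force: 0.0
```

```bash
python3 - <<'E'
from wr import *
c=camera('top');save(c,'t1')
tops(c,None,(20,120,100),(28,255,255),.028,mn=30);print();tops(c,None,(60,60,40),(90,255,200),.0717,mn=30);print();tops(c,None,(60,60,40),(90,255,200),.031,mn=30)
mv((.45,-.16,.2,.06),(.4785,.053,.2,.128),(.4785,.053,.0635,.128))
E
```

```text
[214. 162.] 70 mean [0.6206 0.2477] rect [0.6218 0.2472] [0.0284 0.0366] 76.6 axis 2.847
[171. 181.] 80 mean [0.5481 0.3862] rect [0.5484 0.3863] [0.0395 0.0287] 23.7 axis -2.777
[200. 234.] 78 mean [0.3748 0.2725] rect [0.3751 0.2722] [0.0374 0.0261] 29.8 axis -2.686

[267. 203.] 95 mean [0.4778 0.0579] rect [0.4778 0.057 ] [0.0403 0.0273] 10.0 axis -2.916

[ 85. 233.] 4802 mean [0.3621 0.6635] rect [0.3982 0.6664] [0.1308 0.746 ] 87.1 axis 3.121
[ 59. 204.] 651 mean [0.4538 0.7671] rect [0.436 0.765] [0.0287 0.4187] 89.9 axis 3.126
MV [0.086, -0.984, -0.077] [0.0015, -0.0013, -0.0098]
MV [0.198, -1.836, -0.084] [0.0015, -0.0012, -0.0206]
MV [0.194, -1.841, 0.462] [0.0015, -0.0012, -0.0206]
```

Call:
play_rows(
  motion=[
    [[0.08, -0.98, -0.08, 0, 0, -0.01, 0.1], [0.08, -0.98, -0.08, 0, 0, -0.01, 0.1], [0.08, -0.98, -0.08, 0, 0, -0.01, 0.1], [0.08, -0.98, -0.08, 0, 0, -0.01, 0.1], [0.08, -0.98, -0.08, 0, 0, -0.01, 0.1], [0.08, -0.98, -0.08, 0, 0, -0.01, 0.1]],
  ],
)

```text
time_s: 9.35
ee_pos: [0.4475, -0.1554, 0.1924]
eef_rot: [3.141, -0.002, 0.066]
force: [-0.4, -1.0, 0.5]
grip_width: 0.0519
grip_force: 0.0
```

```bash
python3 - <<'E'
from wr import *
mv((.4785,.053,.2,.128),(.4785,.053,.0635,.128))
E
```

```text
MV [0.178, -0.824, -0.031] [0.0001, -0.0003, -0.0099]
MV [0.177, -0.824, 0.515] [0.0001, -0.0003, -0.0099]
```

Call:
play_rows(
  motion=[
    [[0.18, -0.82, -0.03, 0, 0, -0.01, 0.1], [0.18, -0.82, -0.03, 0, 0, -0.01, 0.1], [0.18, -0.82, -0.03, 0, 0, -0.01, 0.1], [0.18, -0.82, -0.03, 0, 0, -0.01, 0.1], [0.18, -0.82, -0.03, 0, 0, -0.01, 0.1], [0.18, -0.82, -0.03, 0, 0, -0.01, 0.1], [0.18, -0.82, 0.15, 0, 0, -0.01, 0.1], [0.18, -0.82, 0.35, 0, 0, -0.01, 0.1], [0.18, -0.82, 0.51, 0, 0, -0.01, 0.1], [0.18, -0.82, 0.51, 0, 0, -0.01, 0.1]],
  ],
)

```text
time_s: 10.35
ee_pos: [0.4768, 0.0462, 0.0598]
eef_rot: [-3.141, 0.008, 0.122]
force: [-0.0, 0.5, 0.5]
grip_width: 0.0513
grip_force: 0.0
```

Call:
play_rows(
  motion=[
    [[0, 0, 0, 0, 0, 0, -1], [0, 0, 0, 0, 0, 0, -1], [0, 0, 0, 0, 0, 0, -1], [0, 0, 0, 0, 0, 0, -1], [0, 0, -0.1, 0, 0, 0, -1], [0, 0, -0.3, 0, 0, 0, -1], [0, 0, -0.5, 0, 0, 0, -1], [0, 0, -0.5, 0, 0, 0, -1], [0, 0, -0.5, 0, 0, 0, -1]],
  ],
  grip_force=45,
)

```text
time_s: 11.25
ee_pos: [0.4797, 0.0478, 0.1909]
eef_rot: [3.141, -0.004, 0.124]
force: [-0.9, -0.1, -5.4]
grip_width: 0.028
grip_force: 45.0
```

```bash
python3 -c "
from h import *
mv((.44,-.18,.22,.03),(.4276,-.3162,.22,-.003))"
```

```text
MV [-0.27, 0.885, -0.117] [0.0001, -0.0006, 0.0149]
MV [-0.386, 1.419, -0.117] [0.0001, -0.0006, 0.0202]
```

Call:
play_rows(
  motion=[
    [[-0.27, 0.88, -0.12, 0, 0, 0.015, -1], [-0.27, 0.88, -0.12, 0, 0, 0.015, -1], [-0.27, 0.88, -0.12, 0, 0, 0.015, -1], [-0.27, 0.88, -0.12, 0, 0, 0.015, -1], [-0.27, 0.88, -0.12, 0, 0, 0.015, -1], [-0.27, 0.88, -0.12, 0, 0, 0.015, -1], [-0.27, 0.88, -0.12, 0, 0, 0.015, -1], [-0.27, 0.88, -0.12, 0, 0, 0.015, -1]],
  ],
)

```text
time_s: 12.05
ee_pos: [0.4394, -0.1778, 0.2182]
eef_rot: [-3.141, 0.001, 0.03]
force: [-0.5, -0.2, -4.9]
grip_width: 0.0275
grip_force: 45.0
```

```bash
python3 -c "
from h import *
mv((.4276,-.3162,.1,-.003),(.4276,-.3162,.026,-.003))"
```

```text
MV [-0.063, 0.552, 0.473] [-0.0001, 0.0002, 0.0053]
MV [-0.063, 0.552, 0.769] [-0.0001, 0.0002, 0.0053]
```

Call:
play_rows(
  motion=[
    [[-0.06, 0.55, 0, 0, 0, 0.005, -1], [-0.06, 0.55, 0, 0, 0, 0.005, -1], [-0.06, 0.55, 0.2, 0, 0, 0.005, -1], [-0.06, 0.55, 0.35, 0, 0, 0.005, -1], [-0.06, 0.55, 0.5, 0, 0, 0.005, -1], [-0.06, 0.55, 0.6, 0, 0, 0.005, -1], [-0.06, 0.55, 0.7, 0, 0, 0.005, -1], [-0.06, 0.55, 0.75, 0, 0, 0.005, -1], [-0.06, 0.55, 0.77, 0, 0, 0.005, -1], [-0.06, 0.55, 0.77, 0, 0, 0.005, -1]],
  ],
)

```text
time_s: 13.05
ee_pos: [0.429, -0.3162, 0.0266]
eef_rot: [3.141, 0.0, -0.001]
force: [-0.2, -0.3, -5.0]
grip_width: 0.028
grip_force: 45.0
```

Call:
play_rows(
  motion=[
    [[0, 0, 0.0, 0, 0, 0, -1], [0, 0, 0, 0, 0, 0, 0.0], [0, 0, 0, 0, 0, 0, 0.0], [0, 0, 0, 0, 0, 0, 0.0], [0, 0, -0.1, 0, 0, 0, 0.0], [0, 0, -0.4, 0, 0, 0, 0.0], [0, 0, -0.8, 0, 0, 0, 0.0], [-0.1, -0.5, -0.9, 0, 0, 0, 0.0], [-0.1, -0.5, -0.9, 0, 0, 0, 0.0], [-0.1, -0.5, -0.9, 0, 0, 0, 0.0]],
  ],
)

```text
time_s: 14.05
ee_pos: [0.4051, -0.1994, 0.2455]
eef_rot: [3.141, -0.001, -0.002]
force: [0.4, 0.0, 0.4]
grip_width: 0.0468
grip_force: 0.0
```

```bash
python3 - <<'E'
from wr import *
o=get_obs();c=camera('wrist');save(c,'w2');print(o['ee_pos'])
tops(c,o,(60,60,40),(90,255,200),.031)
mv((.44,.0,.25,-.1),(.44,.05,.25,-.1))
E
```

```text
[ 0.40506368 -0.19943637  0.24553665]
[372. 176.] 774 mean [ 0.4288 -0.317 ] rect [ 0.4281 -0.317 ] [0.0286 0.04  ] 90.0 axis -3.114
[441. 178.] 787 mean [ 0.4264 -0.4037] rect [ 0.4256 -0.4036] [0.0403 0.0299] 0.4 axis -3.121
MV [0.138, -0.785, 0.001] [0.0004, -0.001, 0.0158]
MV [0.137, -0.985, 0.0] [0.0004, -0.001, 0.0158]
```

View pics/w2.png

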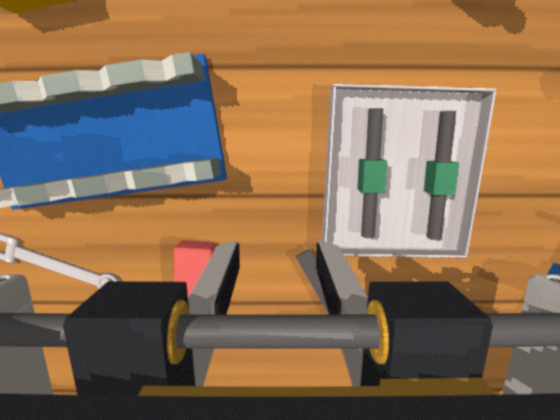

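The wrist view shows both finished arbors flat in the tray, with their hubs at (372,176) and (441,178). Next, the brass arbors.

Call:
play_rows(
  motion=[
    [[0.14, -1, -0.2, 0, 0, -0.01, 0.1], [0.14, -1, -0.2, 0, 0, -0.01, 0.1], [0.14, -1, -0.2, 0, 0, -0.01, 0.1], [0.14, -1, -0.2, 0, 0, -0.01, 0.1], [0.14, -1, -0.2, 0, 0, -0.01, 0.1], [0.14, -1, -0.2, 0, 0, -0.01, 0.1], [0.14, -1, -0.2, 0, 0, -0.01, 0.1]],
  ],
)

```text
time_s: 14.8
ee_pos: [0.4412, 0.0502, 0.2942]
eef_rot: [3.141, -0.001, 0.064]
force: [-0.3, 0.4, 0.6]
grip_width: 0.0519
grip_force: 0.0
```

Call:
play_rows(
  motion=[
    [[-0.1, -0.72, 0, 0, 0, -0.01, 0.1], [-0.1, -0.72, 0, 0, 0, -0.01, 0.1], [-0.1, -0.72, 0, 0, 0, -0.01, 0.1], [-0.1, -0.72, 0, 0, 0, -0.01, 0.1], [-0.1, -0.72, 0, 0, 0, -0.01, 0.1], [-0.1, -0.72, 0, 0, 0, -0.01, 0.1], [-0.1, -0.72, 0, 0, 0, -0.01, 0.1]],
  ],
)

```text
time_s: 15.5
ee_pos: [0.4057, 0.2258, 0.2937]
eef_rot: [3.141, 0.0, 0.122]
force: [-0.3, -0.7, -0.0]
grip_width: 0.0519
grip_force: 0.0
```

```bash
cat >> wr.py <<'E'
def arb(o):
    c=camera('wrist');tops(c,o,(19,110,90),(29,255,255),.028);return c
E
python3 - <<'E'
from wr import *
o=get_obs();print(o['ee_pos'],o['qpos'])
c=arb(o);save(c,'w3')
E
```

```text
[0.40571486 0.22584784 0.29372764] [ 4.29385419e-01  5.83606381e-02  1.64414456e+00 -6.34277300e-04
  1.43943477e+00  1.87808582e+00]
[284.  15.] 758 mean [0.6202 0.2431] rect [0.6223 0.2433] [0.0287 0.0412] 73.7 axis 2.609
[424.  18.] 238 mean [0.6286 0.0839] rect [0.6272 0.0751] [0.0926 0.0336] 77.6 axis -1.666
[168.  62.] 783 mean [0.5493 0.3831] rect [0.5491 0.383 ] [0.0409 0.0292] 23.1 axis -2.708
[243. 205.] 551 mean [0.3754 0.2701] rect [0.3751 0.27  ] [0.0399 0.0281] 27.3 axis -2.661
```

View pics/w3.png

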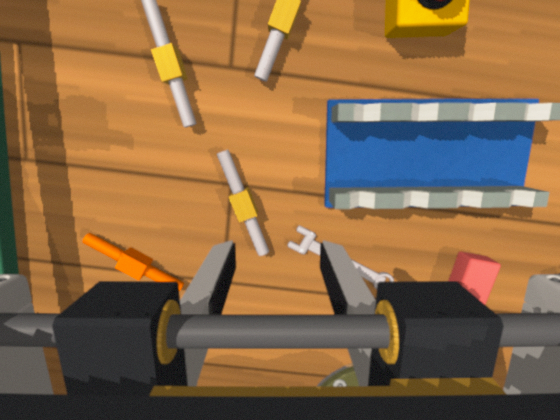

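The image shows the three brass hubs at (284,15), (168,62) and (243,205), the orange decoy at (132,263), and an empty rack.

```bash
python3 -c "
from h import *
mv((.3752,.270,.12,.48),(.3752,.270,.0225,.48))"
```

```text
MV [-0.1, -0.19, 0.695] [0.0001, 0.0, -0.057]
MV [-0.1, -0.19, 1.085] [0.0001, 0.0, -0.057]
```

Call:
play_rows(
  motion=[
    [[-0.1, -0.19, 0.2, 0, 0, -0.057, 0.1], [-0.1, -0.19, 0.4, 0, 0, -0.057, 0.1], [-0.1, -0.19, 0.6, 0, 0, -0.057, 0.1], [-0.1, -0.19, 0.7, 0, 0, -0.057, 0.1], [-0.1, -0.19, 0.7, 0, 0, -0.057, 0.1], [-0.1, -0.19, 0.8, 0, 0, -0.057, 0.1], [-0.1, -0.19, 0.9, 0, 0, -0.057, 0.1], [-0.1, -0.19, 0.9, 0, 0, -0.057, 0.1]],
  ],
)

```text
time_s: 16.35
ee_pos: [0.3747, 0.2705, 0.0687]
eef_rot: [3.141, 0.002, 0.481]
force: [-0.1, 0.1, 1.1]
grip_width: 0.052
grip_force: 0.0
```

```bash
python3 -c "
from h import *
mv((.3752,.270,.0225,.48))"
```

```text
MV [0.001, 0.003, 0.185] [0.0001, 0.0003, 0.0001]
```

Call:
play_rows(
  motion=[
    [[0, 0, 0.1, 0, 0, 0, 0.1], [0, 0, 0.17, 0, 0, 0, 0.1], [0, 0, 0.185, 0, 0, 0, 0.1], [0, 0, 0.185, 0, 0, 0, -1], [0, 0, 0.185, 0, 0, 0, -1], [0, 0, 0.185, 0, 0, 0, -1], [0, 0, 0.185, 0, 0, 0, -1]],
  ],
  grip_force=45,
)

```text
time_s: 17.05
ee_pos: [0.375, 0.2716, 0.0237]
eef_rot: [3.141, -0.001, 0.482]
force: [-1.4, -1.5, 9.6]
grip_width: 0.028
grip_force: 45.0
```

Call:
play_rows(
  motion=[
    [[0, 0, -0.1, 0, 0, 0, -1], [0, 0, -0.25, 0, 0, 0, -1], [0, 0, -0.4, 0, 0, 0, -1], [0, 0, -0.5, 0, 0, 0, -1], [0, 0, -0.5, 0, 0, 0, -1], [0, 0, -0.5, 0, 0, 0, -1]],
  ],
)

```text
time_s: 17.65
ee_pos: [0.3742, 0.2712, 0.1469]
eef_rot: [3.141, 0.001, 0.482]
force: [0.1, 0.4, -4.0]
grip_width: 0.0275
grip_force: 45.0
```

```bash
python3 -c "
from h import *
mv((.43,.1,.15,.128),(.4733,.0514,.15,.128),(.4823,-.018,.15,.128))"
```

```text
MV [-0.12, 0.71, -0.012] [0.0001, 0.0001, 0.0564]
MV [-0.056, 0.963, -0.012] [0.0001, 0.0001, 0.0564]
MV [-0.153, 1.226, -0.012] [0.0001, 0.0001, 0.0564]
```

Call:
play_rows(
  motion=[
    [[-0.06, 0.96, -0.01, 0, 0, 0.056, -1], [-0.06, 0.96, -0.01, 0, 0, 0.056, -1], [-0.06, 0.96, -0.01, 0, 0, 0.056, -1], [-0.06, 0.96, -0.01, 0, 0, 0.056, -1], [-0.06, 0.96, -0.01, 0, 0, 0.056, -1], [-0.06, 0.96, -0.01, 0, 0, 0.056, -1], [-0.06, 0.96, -0.01, 0, 0, 0.056, -1], [-0.06, 0.96, -0.01, 0, 0, 0.056, -1]],
  ],
)

```text
time_s: 18.45
ee_pos: [0.4717, 0.0525, 0.149]
eef_rot: [3.142, 0.002, 0.131]
force: [-0.6, 0.3, -3.7]
grip_width: 0.0275
grip_force: 45.0
```

```bash
python3 - <<'E'
from wr import *
o=get_obs();c=arb(o);print(o['grip_width'])
h=cv2.cvtColor(c['frame'],cv2.COLOR_RGB2HSV)
for ce,a,px in blobs(c,(19,110,60),(29,255,255),150): print(ce,a)
mv((.4733,.0514,.085,.128),(.4733,.0514,.068,.128))
E
```

```text
[77. 17.] 1223 mean [0.6152 0.2426] rect [0.6175 0.2429] [0.0315 0.0305] 75.8 axis -1.33
[281.  19.] 382 mean [0.6243 0.0676] rect [0.6243 0.0675] [0.0041 0.0824] 10.1 axis -1.406
0.0275351051737299
[76.89994921 17.24885729] 1969
[281.04719964  19.34914182] 4428
[277.3989845  267.67557456] 3742
[214.92857143 332.83458647] 532
[339.95135135 333.2990991 ] 555
[292.62769608 389.23186275] 4080
MV [0.005, 0.006, 0.257] [0.0, 0.0002, 0.0006]
MV [0.005, 0.006, 0.325] [0.0, 0.0002, 0.0006]
```

Call:
play_rows(
  motion=[
    [[0.005, 0.005, 0.1, 0, 0, 0, -1], [0.005, 0.005, 0.2, 0, 0, 0, -1], [0.005, 0.005, 0.26, 0, 0, 0, -1], [0.005, 0.005, 0.3, 0, 0, 0, -1], [0.005, 0.005, 0.32, 0, 0, 0, -1], [0.005, 0.005, 0.325, 0, 0, 0, -1], [0.005, 0.005, 0.325, 0, 0, 0, -1]],
  ],
)

```text
time_s: 19.2
ee_pos: [0.4737, 0.0519, 0.0697]
eef_rot: [-3.141, 0.0, 0.131]
force: [-5.9, 7.1, 4.1]
grip_width: 0.0275
grip_force: 45.0
```

Call:
play_rows(
  motion=[
    [[0, 0, 0, 0, 0, 0, -0.2], [0, 0, 0, 0, 0, 0, 0.1], [0, 0, 0, 0, 0, 0, 0.1], [0, 0, 0, 0, 0, 0, 0.1], [0, 0, -0.15, 0, 0, 0, 0.1], [0, 0, -0.4, 0, 0, 0, 0.1], [-0.2, 0, -0.8, 0, 0, 0, 0.1], [-0.2, 0, -0.8, 0, 0, 0, 0.1], [-0.2, 0, -0.8, 0, 0, 0, 0.1]],
  ],
)

```text
time_s: 20.1
ee_pos: [0.4239, 0.0441, 0.2729]
eef_rot: [3.141, -0.005, 0.13]
force: [0.1, -0.2, 0.3]
grip_width: 0.0518
grip_force: 0.0
```

```bash
python3 - <<'E'
from wr import *
o=get_obs();print(o['ee_pos']);c=arb(o);print();tops(c,o,(19,110,90),(29,255,255),.0717);save(c,'w4')
mv((.549,.35,.25,.4),(.549,.383,.12,.4))
E
```

```text
[0.42388222 0.04414822 0.27291079]
[134.  12.] 582 mean [0.6149 0.2426] rect [0.617  0.2431] [0.0299 0.0298] 75.8 axis -1.315
[278.  14.] 218 mean [0.6246 0.0682] rect [0.6252 0.0672] [0.0051 0.0843] 10.4 axis -1.407
[20. 56.] 840 mean [0.549  0.3812] rect [0.5493 0.3814] [0.041  0.0311] 21.2 axis -2.83

[274. 155.] 842 mean [0.4737 0.0533] rect [0.4735 0.0533] [0.0383 0.0276] 7.4 axis -2.972
MV [0.654, -1.148, 0.103] [0.0004, -0.0012, -0.0429]
MV [0.667, -1.28, 0.622] [0.0004, -0.0012, -0.0429]
```

View pics/w4.png

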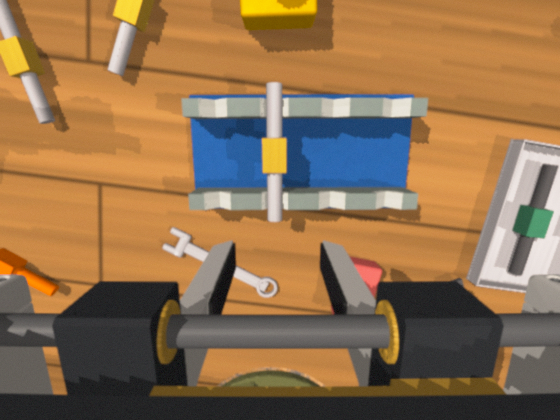

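The first new arbor sits in notch +35, hub at (274,155), lying along the rack.

```bash
python3 -c "
from h import *
mv((.622,.2432,.25,-.28),(.622,.2432,.12,-.28))"
```

```text
MV [0.888, -0.687, 0.105] [-0.0, -0.0013, 0.0653]
MV [0.884, -0.687, 0.625] [-0.0, -0.0013, 0.0653]
```

Call:
play_rows(
  motion=[
    [[0.88, -0.69, 0.1, 0, -0.001, 0.065, 0.1], [0.88, -0.69, 0.1, 0, -0.001, 0.065, 0.1], [0.88, -0.69, 0.1, 0, -0.001, 0.065, 0.1], [0.88, -0.69, 0.1, 0, -0.001, 0.065, 0.1], [0.88, -0.69, 0.1, 0, -0.001, 0.065, 0.1], [0.88, -0.69, 0.1, 0, -0.001, 0.065, 0.1], [0.88, -0.69, 0.25, 0, -0.001, 0.065, 0.1], [0.88, -0.69, 0.42, 0, -0.001, 0.065, 0.1], [0.88, -0.69, 0.6, 0, -0.001, 0.065, 0.1], [0.88, -0.69, 0.6, 0, -0.001, 0.065, 0.1]],
  ],
)

```text
time_s: 21.15
ee_pos: [0.6173, 0.2429, 0.1116]
eef_rot: [3.134, 0.015, -0.278]
force: [-0.7, -0.4, 0.0]
grip_width: 0.0516
grip_force: 0.0
```

```bash
python3 - <<'E'
from wr import *
o=get_obs();c=camera('wrist')
for ce,a,px in blobs(c,(19,110,60),(29,255,255),150):
    d=depth(c,px,o);g=abs(d[:,2]-.028)<.005
    if g.sum()>100: print(ce,a,d[g].mean(0),cv2.minAreaRect(d[g][:,:2].astype(np.float32)))
c=camera('side');tops(c,None,(19,110,60),(29,255,255),.028,mn=40)
mv((.622,.2432,.0225,-.28))
E
```

```text
[465.39237195 103.4149017 ] 11851 [0.66408566 0.11568264 0.02812711] ((0.682318925857544, 0.10038158297538757), (0.05667024478316307, 0.11487454921007156), 55.80038070678711)
[273.14494448 216.31794272] 1711 [0.6239177  0.24340879 0.02785714] ((0.6230069994926453, 0.2438446432352066), (0.027817675843834877, 0.03968290984630585), 74.44384765625)
[167.  96.] 368 mean [ 1.5157 -1.1252] rect [ 1.6024 -1.1466] [2.0601 0.7785] 66.5 axis 1.348
[227. 218.] 43 mean [0.6291 0.0945] rect [0.626  0.0776] [0.0902 0.0272] 81.3 axis 1.49
[439. 254.] 182 mean [0.0156 0.0665] rect [0.0395 0.0499] [0.1031 0.2048] 58.3 axis 2.552
[208. 257.] 115 mean [0.6217 0.2472] rect [0.6215 0.2481] [0.032  0.0432] 73.9 axis 2.78
[213. 302.] 164 mean [0.5472 0.3873] rect [0.5476 0.3875] [0.0375 0.0326] 23.4 axis -2.793
MV [0.01, -0.0, 0.387] [0.0003, 0.001, 0.0003]
```

Call:
play_rows(
  motion=[
    [[0.014, -0.002, 0.1, 0, 0.001, -0.001, 0.1], [0.014, -0.002, 0.25, 0, 0.001, -0.001, 0.1], [0.014, -0.002, 0.35, 0, 0.001, -0.001, 0.1], [0.014, -0.002, 0.38, 0, 0.001, -0.001, 0.1], [0.014, -0.002, 0.38, 0, 0.001, -0.001, 0.1], [0.014, -0.002, 0.38, 0, 0.001, -0.001, 0.1]],
  ],
)

```text
time_s: 21.85
ee_pos: [0.6243, 0.2438, 0.0266]
eef_rot: [-3.141, -0.003, -0.272]
force: [0.9, 0.6, -0.2]
grip_width: 0.052
grip_force: 0.0
```

Call:
play_rows(
  motion=[
    [[0, 0, 0, 0, 0, 0, -1], [0, 0, 0, 0, 0, 0, -1], [0, 0, 0, 0, 0, 0, -1], [0, 0, 0, 0, 0, 0, -1], [0, 0, -0.1, 0, 0, 0, -1], [0, 0, -0.3, 0, 0, 0, -1], [0, 0, -0.5, 0, 0, 0, -1], [0, 0, -0.6, 0, 0, 0, -1], [0, 0, -0.6, 0, 0, 0, -1], [0, 0, -0.6, 0, 0, 0, -1]],
  ],
  grip_force=45,
)

```text
time_s: 22.85
ee_pos: [0.6225, 0.2435, 0.1723]
eef_rot: [3.139, 0.001, -0.272]
force: [-0.9, 0.3, -4.6]
grip_width: 0.0279
grip_force: 45.0
```

```bash
python3 -c "
from h import *
mv((.53,.10,.17,.128),(.4823,-.0162,.17,.128),(.4644,.1228,.17,.128))"
```

```text
MV [-0.202, 0.652, 0.011] [0.0004, 0.0003, -0.0636]
MV [-0.261, 1.151, 0.012] [0.0004, 0.0003, -0.0636]
MV [-0.479, 0.635, 0.011] [0.0004, 0.0003, -0.0636]
```

Call:
play_rows(
  motion=[
    [[-0.48, 0.635, 0, 0, 0, -0.064, -1], [-0.48, 0.635, 0, 0, 0, -0.064, -1], [-0.48, 0.635, 0, 0, 0, -0.064, -1], [-0.48, 0.635, 0, 0, 0, -0.064, -1], [-0.48, 0.635, 0, 0, 0, -0.064, -1], [-0.48, 0.635, 0, 0, 0, -0.064, -1], [-0.48, 0.635, 0, 0, 0, -0.064, -1], [-0.48, 0.635, 0.1, 0, 0, -0.064, -1], [-0.48, 0.635, 0.2, 0, 0, -0.064, -1], [-0.48, 0.635, 0.2, 0, 0, -0.064, -1]],
  ],
)

```text
time_s: 23.85
ee_pos: [0.4637, 0.1231, 0.1207]
eef_rot: [3.14, 0.006, 0.131]
force: [0.2, 0.1, -3.7]
grip_width: 0.0279
grip_force: 45.0
```

```bash
python3 -c "
from h import *
print(get_obs()['grip_width'])
mv((.4644,.1228,.07,.128))"
```

```text
0.027864588006794373
MV [0.004, 0.001, 0.203] [0.0003, 0.001, 0.0005]
```

Call:
play_rows(
  motion=[
    [[0.004, 0, 0.08, 0, 0.001, 0.0005, -1], [0.004, 0, 0.14, 0, 0.001, 0.0005, -1], [0.004, 0, 0.18, 0, 0.001, 0.0005, -1], [0.004, 0, 0.2, 0, 0.001, 0.0005, -1], [0.004, 0, 0.2, 0, 0.001, 0.0005, -1], [0.004, 0, 0.2, 0, 0.001, 0.0005, -1]],
  ],
)

```text
time_s: 24.45
ee_pos: [0.4662, 0.123, 0.0747]
eef_rot: [3.14, -0.007, 0.127]
force: [-0.5, 0.0, -2.7]
grip_width: 0.0278
grip_force: 45.0
```

Call:
play_rows(
  motion=[
    [[0, 0, 0, 0, 0, 0, -0.2], [0, 0, 0, 0, 0, 0, 0.1], [0, 0, 0, 0, 0, 0, 0.1], [0, 0, 0, 0, 0, 0, 0.1], [0, 0, -0.15, 0, 0, 0, 0.1], [0, 0, -0.4, 0, 0, 0, 0.1], [-0.15, 0, -0.8, 0, 0, 0, 0.1], [-0.15, -0.3, -0.8, 0, 0, 0, 0.1], [-0.15, -0.3, -0.8, 0, 0, 0, 0.1], [-0.15, -0.3, -0.8, 0, 0, 0, 0.1]],
  ],
)

```text
time_s: 25.45
ee_pos: [0.4175, 0.1956, 0.278]
eef_rot: [-3.141, -0.013, 0.13]
force: [0.9, -0.6, -1.2]
grip_width: 0.0513
grip_force: 0.0
```

```bash
python3 - <<'E'
from wr import *
o=get_obs();print(o['ee_pos']);c=arb(o);print();tops(c,o,(19,110,90),(29,255,255),.0717)
mv((.549,.3825,.25,.4),(.549,.3825,.07,.4))
E
```

```text
[0.41747028 0.19557793 0.27795497]
[403.  23.] 258 mean [0.6297 0.086 ] rect [0.6278 0.0786] [0.0936 0.0385] 72.1 axis -1.728
[142.  69.] 824 mean [0.549  0.3831] rect [0.5488 0.383 ] [0.0414 0.0298] 23.1 axis -2.783

[342. 166.] 814 mean [0.4658 0.1236] rect [0.4656 0.1236] [0.0384 0.0285] 7.5 axis -2.993
[399. 168.] 815 mean [0.4735 0.0547] rect [0.4729 0.0549] [0.0398 0.0295] 7.7 axis -2.993
MV [0.618, -0.679, 0.108] [0.0003, -0.0015, -0.043]
MV [0.611, -0.679, 0.828] [0.0003, -0.0015, -0.043]
```

Second is seated. Now the third at (.549,.383), yaw 0.40.

Call:
play_rows(
  motion=[
    [[0.62, -0.68, 0.1, 0, -0.0015, -0.043, 0.1], [0.62, -0.68, 0.1, 0, -0.0015, -0.043, 0.1], [0.62, -0.68, 0.1, 0, -0.0015, -0.043, 0.1], [0.62, -0.68, 0.1, 0, -0.0015, -0.043, 0.1], [0.62, -0.68, 0.1, 0, -0.0015, -0.043, 0.1], [0.62, -0.68, 0.3, 0, -0.0015, -0.043, 0.1], [0.61, -0.68, 0.5, 0, -0.0015, -0.043, 0.1], [0.61, -0.68, 0.65, 0, -0.0015, -0.043, 0.1], [0.61, -0.68, 0.65, 0, -0.0015, -0.043, 0.1], [0.61, -0.68, 0.65, 0, -0.0015, -0.043, 0.1]],
  ],
)

```text
time_s: 26.5
ee_pos: [0.549, 0.3799, 0.1121]
eef_rot: [3.14, 0.005, 0.397]
force: [-0.9, -0.1, 1.3]
grip_width: 0.0515
grip_force: 0.0
```

```bash
python3 - <<'E'
from wr import *
o=get_obs();c=camera('wrist')
for ce,a,px in blobs(c,(19,110,60),(29,255,255),150):
    d=depth(c,px,o);g=abs(d[:,2]-.028)<.005
    if g.sum()>100: print(ce,a,d[g].mean(0),cv2.minAreaRect(d[g][:,:2].astype(np.float32)))
mv((.549,.383,.0225,.4))
E
```

```text
[271.06705539 220.56326531] 1715 [0.55001472 0.38470799 0.02789041] ((0.5492007732391357, 0.3844631314277649), (0.039757851511240005, 0.028008311986923218), 22.96255111694336)
MV [0.003, -0.011, 0.365] [0.0002, 0.0003, -0.0005]
```

Call:
play_rows(
  motion=[
    [[0.006, -0.016, 0.1, 0, 0, 0, 0.1], [0.006, -0.016, 0.25, 0, 0, 0, 0.1], [0.006, -0.016, 0.33, 0, 0, 0, 0.1], [0.006, -0.016, 0.36, 0, 0, 0, 0.1], [0.006, -0.016, 0.36, 0, 0, 0, 0.1], [0.006, -0.016, 0.36, 0, 0, 0, 0.1]],
  ],
)

```text
time_s: 27.15
ee_pos: [0.5491, 0.3851, 0.0242]
eef_rot: [3.14, 0.001, 0.397]
force: [0.1, 0.5, 1.1]
grip_width: 0.0515
grip_force: 0.0
```

Call:
play_rows(
  motion=[
    [[0, 0, 0, 0, 0, 0, -1], [0, 0, 0, 0, 0, 0, -1], [0, 0, 0, 0, 0, 0, -1], [0, 0, 0, 0, 0, 0, -1], [0, 0, -0.1, 0, 0, 0, -1], [0, 0, -0.3, 0, 0, 0, -1], [0, 0, -0.5, 0, 0, 0, -1], [0, 0, -0.65, 0, 0, 0, -1], [0, 0, -0.65, 0, 0, 0, -1], [0, 0, -0.65, 0, 0, 0, -1]],
  ],
  grip_force=45,
)

```text
time_s: 28.15
ee_pos: [0.5483, 0.3848, 0.1835]
eef_rot: [3.14, 0.005, 0.397]
force: [-0.5, -0.6, -5.5]
grip_width: 0.0275
grip_force: 45.0
```

```bash
python3 -c "
from h import *
mv((.485,.17,.19,.25),(.4823,-.0162,.19,.128))"
```

```text
MV [-0.566, 0.695, -0.022] [0.0004, 0.0007, 0.0235]
MV [-0.864, 1.377, -0.019] [0.0004, 0.0007, 0.0429]
```

Call:
play_rows(
  motion=[
    [[-0.57, 0.7, -0.02, 0, 0.001, 0.023, -1], [-0.57, 0.7, -0.02, 0, 0.001, 0.023, -1], [-0.57, 0.7, -0.02, 0, 0.001, 0.023, -1], [-0.57, 0.7, -0.02, 0, 0.001, 0.023, -1], [-0.57, 0.7, -0.02, 0, 0.001, 0.023, -1], [-0.57, 0.7, -0.02, 0, 0.001, 0.023, -1], [-0.57, 0.7, -0.02, 0, 0.001, 0.023, -1], [-0.57, 0.7, -0.02, 0, 0.001, 0.023, -1]],
  ],
)

```text
time_s: 28.95
ee_pos: [0.4847, 0.1691, 0.189]
eef_rot: [3.14, -0.001, 0.253]
force: [0.3, 0.1, -5.0]
grip_width: 0.0278
grip_force: 45.0
```

```bash
python3 -c "
from h import *
print(get_obs()['grip_width'])
mv((.4823,-.0155,.19,.128),(.4823,-.0155,.07,.128))"
```

```text
0.02784239631933007
MV [-0.194, 0.713, -0.003] [0.0003, -0.0001, 0.02]
MV [-0.195, 0.712, 0.477] [0.0003, -0.0001, 0.02]
```

Call:
play_rows(
  motion=[
    [[-0.194, 0.712, 0, 0, 0, 0.02, -1], [-0.194, 0.712, 0, 0, 0, 0.02, -1], [-0.194, 0.712, 0, 0, 0, 0.02, -1], [-0.194, 0.712, 0, 0, 0, 0.02, -1], [-0.194, 0.712, 0, 0, 0, 0.02, -1], [-0.194, 0.712, 0, 0, 0, 0.02, -1], [-0.194, 0.712, 0.15, 0, 0, 0.02, -1], [-0.194, 0.712, 0.28, 0, 0, 0.02, -1], [-0.194, 0.712, 0.28, 0, 0, 0.02, -1], [-0.194, 0.712, 0.28, 0, 0, 0.02, -1]],
  ],
)

```text
time_s: 29.95
ee_pos: [0.483, -0.0149, 0.121]
eef_rot: [3.14, -0.002, 0.129]
force: [0.2, -0.5, -4.0]
grip_width: 0.0275
grip_force: 45.0
```

```bash
python3 -c "
from h import *
print(get_obs()['grip_width'])
mv((.4823,-.0155,.07,.128))"
```

```text
0.027527812682489095
MV [-0.004, 0.002, 0.204] [0.0002, -0.0004, 0.0001]
```

Call:
play_rows(
  motion=[
    [[-0.002, 0.002, 0.08, 0, 0, 0, -1], [-0.002, 0.002, 0.14, 0, 0, 0, -1], [-0.002, 0.002, 0.18, 0, 0, 0, -1], [-0.002, 0.002, 0.205, 0, 0, 0, -1], [-0.002, 0.002, 0.205, 0, 0, 0, -1], [-0.002, 0.002, 0.205, 0, 0, 0, -1]],
  ],
)

```text
time_s: 30.55
ee_pos: [0.4829, -0.0166, 0.07]
eef_rot: [3.14, -0.004, 0.127]
force: [-0.9, -0.0, -4.3]
grip_width: 0.0277
grip_force: 45.0
```

Call:
play_rows(
  motion=[
    [[0, 0, 0, 0, 0, 0, -0.2], [0, 0, 0, 0, 0, 0, 0.1], [0, 0, 0, 0, 0, 0, 0.1], [0, 0, 0, 0, 0, 0, 0.1], [0, 0, -0.15, 0, 0, 0, 0.1], [0, 0, -0.4, 0, 0, 0, 0.1], [-0.15, -0.1, -0.8, 0, 0, 0, 0.3], [-0.15, -0.2, -0.8, 0, 0, 0, 0.3], [-0.15, -0.2, -0.8, 0, 0, 0, 0.3], [-0.15, -0.2, -0.8, 0, 0, 0, 0.3]],
  ],
)

```text
time_s: 31.55
ee_pos: [0.4385, 0.0295, 0.2727]
eef_rot: [3.139, -0.009, 0.129]
force: [0.9, 0.4, 0.2]
grip_width: 0.0614
grip_force: 0.0
```

```bash
python3 - <<'E'
from wr import *
o=get_obs();print(o['ee_pos']);c=arb(o);print();tops(c,o,(19,110,90),(29,255,255),.0717);save(c,'w5')
for ce,a,px in blobs(c,(19,110,90),(29,255,255),300):print(ce,np.median(depth(c,px,o)[:,2]))
c=camera('top');print();tops(c,None,(19,110,90),(29,255,255),.028,mn=25);save(c,'t2')
E
```

```text
[0.43849157 0.02953587 0.27270731]
[263.  22.] 189 mean [0.6242 0.0679] rect [0.6246 0.0667] [0.0041 0.0829] 10.3 axis -1.406

[201. 165.] 828 mean [0.4664 0.1225] rect [0.4657 0.1224] [0.0391 0.0285] 7.6 axis -3.003
[260. 167.] 823 mean [0.4737 0.0533] rect [0.4733 0.0535] [0.0391 0.0268] 7.1 axis -3.01
[319. 165.] 828 mean [ 0.4843 -0.0152] rect [ 0.484  -0.0156] [0.0399 0.0276] 8.7 axis -2.998
[263.07178751  21.53589375] 0.049255645623881156
[200.98524763 165.18018967] 0.07133394287549472
[259.66787879 166.7430303 ] 0.0715636150363263
[319.36751152 165.05069124] 0.07168549239489194
[145.75102041 331.88435374] 0.3692385936985851
[408.60779817 332.02178899] 0.3692973702819131
[367.38237629 388.56258269] 0.37813611157048077
```

View pics/w5.png

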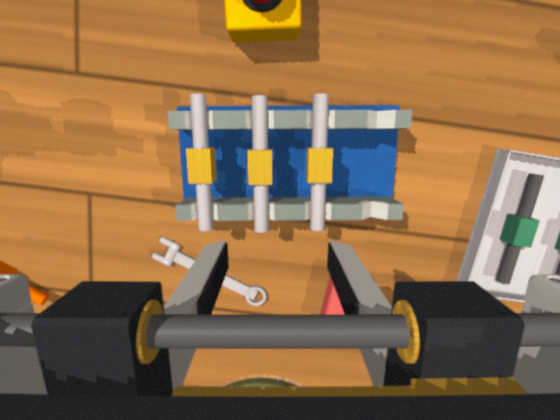

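All three new arbors are seated: hubs at (201,165), (260,167) and (319,165), tops at 71.5 mm, and no brass is left on the bench. Now the head release.

```bash
python3 -c "
from h import *
mv((.6665,.0738,.25,.75),(.6665,.0738,.11,.75))"
```

```text
MV [0.928, -0.064, 0.079] [0.0005, -0.0005, -0.099]
MV [0.926, -0.065, 0.639] [0.0005, -0.0005, -0.099]
```

Call:
play_rows(
  motion=[
    [[0.926, -0.064, 0.05, 0, 0, -0.099, 0.5], [0.926, -0.064, 0.05, 0, 0, -0.099, 0.5], [0.926, -0.064, 0.05, 0, 0, -0.099, 0.5], [0.926, -0.064, 0.05, 0, 0, -0.099, 0.5], [0.926, -0.064, 0.05, 0, 0, -0.099, 0.5], [0.926, -0.064, 0.2, 0, 0, -0.099, 0.5], [0.926, -0.064, 0.4, 0, 0, -0.099, 0.5], [0.926, -0.064, 0.55, 0, 0, -0.099, 0.5], [0.926, -0.064, 0.55, 0, 0, -0.099, 0.5], [0.926, -0.064, 0.55, 0, 0, -0.099, 0.5]],
  ],
)

```text
time_s: 32.65
ee_pos: [0.6664, 0.073, 0.1319]
eef_rot: [3.139, -0.0, 0.749]
force: [0.3, 0.1, 0.6]
grip_width: 0.0714
grip_force: 0.0
```

```bash
python3 - <<'E'
from wr import *
o=get_obs();print(o['ee_pos'],o['eef_rot'],o['qpos'])
c=camera('wrist')
px=np.array([(u,v) for u in range(150,410,2) for v in range(60,300,2)],float);D=depth(c,px,o)
g=(D[:,2]>.076)&(D[:,2]<.088)&(np.hypot(D[:,0]-.666,D[:,1]-.073)<.04);t=D[g];print(g.sum(),cv2.minEnclosingCircle(t[:,:2].astype(np.float32)),np.median(t[:,2]))
mv((.6665,.0738,.0725,.75))
E
```

```text
[0.66640876 0.07300037 0.13193257] [ 3.13947690e+00 -2.60209200e-04  7.48754961e-01] [ 0.05503504  0.64676934  1.23570802 -0.00153506  1.25756276  0.87754856]
665 ((0.6663059592247009, 0.0752304196357727), 0.0217435322701931) 0.08129802242696543
MV [-0.001, -0.004, 0.245] [0.0006, -0.0004, -0.0002]
```

Call:
play_rows(
  motion=[
    [[0.005, -0.008, 0.1, 0, 0, 0, 0.5], [0.005, -0.008, 0.18, 0, 0, 0, 0.5], [0.005, -0.008, 0.225, 0, 0, 0, 0.5], [0.005, -0.008, 0.235, 0, 0, 0, 0.5], [0.005, -0.008, 0.235, 0, 0, 0, 0.5], [0.005, -0.008, 0.235, 0, 0, 0, -1], [0.005, -0.008, 0.235, 0, 0, 0, -1], [0.005, -0.008, 0.235, 0, 0, 0, -1], [0.005, -0.008, 0.235, 0, 0, 0, -1]],
  ],
  grip_force=25,
)

```text
time_s: 33.6
ee_pos: [0.666, 0.0759, 0.0737]
eef_rot: [3.139, -0.002, 0.749]
force: [-1.1, 0.9, 2.2]
grip_width: 0.0436
grip_force: 25.0
```

Gripped (44 mm). Turn clockwise about 1.15 rad.

Call:
play_rows(
  motion=[
    [[0, 0, 0, 0, 0, 0.02, -1], [0, 0, 0, 0, 0, 0.04, -1], [0, 0, 0, 0, 0, 0.06, -1], [0, 0, 0, 0, 0, 0.08, -1], [0, 0, 0, 0, 0, 0.1, -1], [0, 0, 0, 0, 0, 0.12, -1], [0, 0, 0, 0, 0, 0.14, -1], [0, 0, 0, 0, 0, 0.16, -1], [0, 0, 0, 0, 0, 0.18, -1], [0, 0, 0, 0, 0, 0.183, -1]],
  ],
)

```text
time_s: 34.6
ee_pos: [0.666, 0.0753, 0.0736]
eef_rot: [3.141, -0.003, -0.403]
force: [-1.6, -3.6, 1.8]
grip_width: 0.0436
grip_force: 25.0
```

Call:
play_rows(
  motion=[
    [[0, 0, 0, 0, 0, 0, -1], [0, 0, 0, 0, 0, 0, 0.6], [0, 0, 0, 0, 0, 0, 0.6], [0, 0, 0, 0, 0, 0, 0.6], [0, 0, 0, 0, 0, 0, 0.6], [0, 0, 0, 0, 0, 0, 0.6], [0, 0, -0.2, 0, 0, 0, 0.6], [0, 0, -0.4, 0, 0, 0, 0.6], [0, 0, -0.6, 0, 0, 0, 0.6], [0, 0, -0.6, 0, 0, 0, 0.6]],
  ],
)

```text
time_s: 35.6
ee_pos: [0.6675, 0.0761, 0.2316]
eef_rot: [-3.136, -0.014, -0.4]
force: [-0.0, 0.0, 1.3]
grip_width: 0.0754
grip_force: 0.0
```

```bash
python3 - <<'E'
from wr import *
o=get_obs();c=camera('wrist')
px=np.array([(u,v) for u in range(150,410,2) for v in range(20,300,2)],float);D=depth(c,px,o)
g=(D[:,2]>.07)&(D[:,2]<.1)&(np.hypot(D[:,0]-.666,D[:,1]-.075)<.025);t=D[g];print(g.sum(),np.median(t[:,2]))
c=camera('side');save(c,'s9');px=np.array([(u,v) for u in range(200,240) for v in range(185,225)],float);D=depth(c,px)
print(np.percentile(D[np.hypot(D[:,0]-.666,D[:,1]-.08)<.017,2],[50,90]))
E
```

```text
366 0.08953623652843026
[0.08762854 0.09250846]
```

View pics/s9.png

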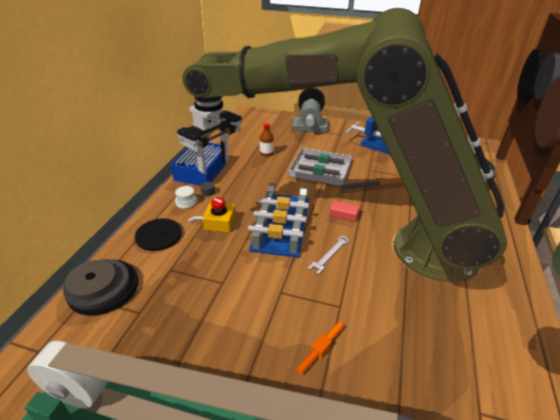

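The side view shows the head up at (218,203), three brass hubs in the rack around (283,215), two green ones in the tray at (322,163), and the bottle upright at (266,140). Handing in.

```bash
python3 -c "
from station import workorder
print(workorder.hand_in())"
```

```text
the job is handed in; nothing more can be done
None
```

The job is handed in, but the hand-in returned no verdict: in the last images both finished arbors lay flat in the tray, all three new arbors were seated in the rack, the stop head was released and back up, and the oil bottle was upright.

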